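Press-test a keepsake box's two spring catches and fit the lid where the catch is sound

ROBOT

A 6-joint arm with a two-finger parallel gripper is mounted at the origin on the work surface. World frame = base frame: x ahead of the robot, y to its left, z up, the work surface at z = 0. Lengths are in m, angles in rad, forces in N, time in s.
With the tool pointing down it reaches from about 0.35 to 0.85 m from the base axis. Payload 8.1 kg.
Tool frame: the origin (TCP) lies between the finger pads; the fingertips stand tips_ahead ahead of it and the grasp point (between the pads) lies 8 mm behind it (tips_ahead is the distance from the TCP to the fingertips, in m); z points along the fingers, x is the direction in which the jaws open and shut, and the axes are right-handed (so a half turn about z gives the same grasp; the last joint's range is limited). The gripper opens to 93 mm and grips with 3 to 60 N. Pads are 15 mm wide; open, the fingers measure 128 mm over their backs; the gripper's body (75 mm by 188 mm) begins 65 mm behind the grasp point.
Start: joints at [1.133, 0.13, 1.488, -0, 1.523, -0.085], TCP at [0.207, 0.563, 0.23] pointing down, gripper open.
Joint ranges: [-2.96, 2.96], [-0.89, 2.26], [0.02, 2.5], [-1.34, 4.48], [0, 2.73], [-2.66, 2.66]. Speed limits (rad/s): [2.39, 2.39, 2.79, 3.14, 3.14, 3.14].

INTERFACE

Orientations are given as a rotation vector (axis times angle).
In Python, from plant import * gives the robot as it stands.
- The arm moves only by the tool play_rows, never from a script. Its argument "increments" is a list that holds one entry, the list of rows, each a list of 4 numbers: the shift along the tool's x, y, z in cm, then the turn about the tool's z in rad. A call has 1 to 5 rows; each row is the pose to reach, as a shift and turn from the pose measured when the call began, along the tool's axes at that moment; what a row does not reach only later rows make up. A row lasts 1/10 s, in which the tool goes at most 50 mm and 8.59 degrees, less where a joint would pass 70% of its speed; a pose out of reach is approached as far as the arm can. A call with a gripper value outside its range is refused whole. "jaw" is the finger opening in cm, from 0 to 9.3, set as the call begins (left out, the last holds). The fingers move at their own pace and stop on an object; "squeeze" is the grip in N (left out, the last holds). Time passes only in rows, so rows that repeat a pose let the fingers close. It gives the time, the measured TCP pose, the force and the opening at its end, in the units of the state.
- read_state(): the state, without advancing time (a new reading comes with each control period).
- read_camera(name): name is "side" or "top" or "wrist"; returns (picture, depth): 480x640x3 uint8, blue, green, red; 480x640 float32, m along the optical axis (not along the pixel's ray), 0 where there is no reading.
- camera_params(name): a dict with "K" (3x3 intrinsics, pixels), "eye" and "orientation" of the camera in the world. Camera axes: x right, y up, looking along -z (the intrinsics and any distortion apply to the point x, -y, -z); pixel columns grow to the right and rows downward; lengths in m; the calibration is good to about 2 mm. The wrist camera is an equidistant fisheye: a pixel r from the principal point sees the ray r / f radians off the axis. A picture is of the moment at which its call begins: read the wrist's pose just before it. camera_params takes no time and is no camera call; for the wrist camera it gives the pose at the moment of the call.
- close_job(): hands the job in, once; it reports no verdict.
The state is a dict: "t": time; "q": joint angles; "dq": joint speeds; "joint_torque": joint torques, N m; "tool_pos": TCP position; "orientation": TCP orientation; "force": force on the tool from outside, world axes, zero at the start; "wrist_torque": the same for the moment, N m; "opening": finger opening in m.
Only numpy, scipy, OpenCV 4.12 (cv2) and the standard library are available. Lean on these libraries where they do the work, as an engineer would, in place of code of your own. Each camera call takes 0.05 s, during which the arm holds its last target.

TASK

The two-bay wooden box has a spring catch in front of each bay, one sound and one too stiff. Test first the one on the robot's left, then the right one: press its round button straight down, gradually, until it clicks and stays in, or until about 12 N has been held for half a second without a click, never with more than 20 N. Leave the clicked button in and fit the lid into the bay behind it, flat and fully home; do not drop the lid, leave the boards, glue bottle and sanding block where they are, and finish with the gripper clear.

Things in the scene. Friction and masses are not known exactly. Their poses are not given: they have to be found in the camera images.
- box: Wooden box fixed to the table, two bays open on top, side by side along its y: 120 (x) x 200 (y) x 55 mm, walls 8 mm, openings 104 (x) x 88 (y) mm centred at y +48 (left) and -48 mm. Rail 44 mm deep, 55 high along its front (-x), centre line x -82 mm, carries at y +48 and -48 mm two steel collars 36 x 36 mm (top 61 mm up) with the buttons. Origin: centre of the bays' underside, z up.
- catch_left (a joint): Travel in m of the left (+y) button: 0 = out (top 20 mm above its collar), 0.014 = in (6 mm). Sound catch: resistance rises over 5 mm to a peak of 5 to 11 N, falls to nothing at 11 mm, whence it runs in by itself to 14 mm and stays: the click; beyond is a hard stop. Too stiff: after 1 mm it rises 4 to 6 N/mm past 20 N with no click. Let go before the click it springs back to 0.
- catch_right (a joint): Travel in m of the right (-y) button: 0 = out (top 20 mm above its collar), 0.014 = in (6 mm). Sound catch: resistance rises over 5 mm to a peak of 5 to 11 N, falls to nothing at 11 mm, whence it runs in by itself to 14 mm and stays: the click; beyond is a hard stop. Too stiff: after 1 mm it rises 4 to 6 N/mm past 20 N with no click. Let go before the click it springs back to 0.
- catch_left_top (a point): Centre of the flat top of the left grey round button (24 mm diameter), 81 mm above the table when out; it moves down with the button. z up.
- catch_right_top (a point): Centre of the flat top of the right grey round button (24 mm diameter), 81 mm above the table when out; it moves down with the button. z up.
- bay_left (a point): Seat of the left (+y) bay of the box: centre of its opening at the height of the ledges' top (41 mm above the table), where the lid's origin comes to lie. Axes as the box's.
- bay_right (a point): Seat of the right (-y) bay of the box: centre of its opening at the height of the ledges' top (41 mm above the table), where the lid's origin comes to lie. Axes as the box's.
- lid: Loose wooden lid, 0.14 kg, panel 96 (x) x 80 (y) x 10 mm with a dark grip bar on top, 56 (x) x 16 (y) mm, 24 mm high (10 to 34 mm above the underside), centred. Origin: centre of its underside, z up. It fits either bay with its x along the box's x, either way round, 4 mm of play each side; home, its underside is 41 mm above the table.
- tray: Bystander: empty grey parts tray, fixed, 120 x 100 x 20 mm. Origin: centre of its underside.
- boards: Bystander: loose stack of three small boards, about 110 x 90 x 42 mm. Origin: centre of its underside.
- glue: Bystander: loose white glue bottle, 48 mm diameter, 120 mm high. Origin: centre of its underside.
- sander: Bystander: loose cork sanding block, 90 x 56 x 31 mm. Origin: centre of its underside.
Mind the look-alikes: they are no part of the job. What is shaped like the lid but blue or turquoise is not meant.

How it is judged:
By the outcome, as a careful person would: the job done as asked, in the order asked, and still so for the second after the job is handed in, with the robot touching nothing.
It also fails if it takes over 72 s, if anything falls off the work surface, if the arm or the gripper's body presses on something with over 40 N, if the wrist force passes 120 N, or if a joint passes its speed limit or range.

## Working session

There is one attempt and no reset: what is moved stays moved. The work goes in short steps, Python scripts to look and compute and a tool call to move; the robot and the scene stay as the last step left them, time stands still between calls to the robot, and variables do not carry over. Pictures are saved under pics/ and viewed, and the job is handed in when it is done.

Besides the shell and the picture viewer there is one more tool, called after "Call:" as a command line: name --argument value ..., lists and objects as JSON in quotes. play_rows: Moves the arm, as the interface text tells. Its arguments: {"type":"object","properties":{"increments":{"type":"array"},"jaw":{"type":"number"},"squeeze":{"type":"number"}},"required":["increments"]}

```bash
ls; mkdir -p pics
cat > h.py <<'E'
from plant import *
import numpy as np, cv2
from scipy.spatial.transform import Rotation as R
def snap(n,fn):
    cp=camera_params(n); p,d=read_camera(n); cv2.imwrite('pics/'+fn+'.png',p); np.savez('pics/'+fn+'.npz',p=p,d=d,K=cp['K'],eye=cp['eye'],o=cp['orientation'])
    return p,d,cp
def load(fn):
    z=np.load('pics/'+fn+'.npz'); return z
def Rm(o):
    o=np.array(o,float)
    return R.from_rotvec(o).as_matrix() if o.shape==(3,) else (o if o.shape==(3,3) else R.from_quat(o).as_matrix())
def w(z,u,v,dep=None):
    K=z['K'];d=z['d'][int(round(v)),int(round(u))] if dep is None else dep
    c=np.array([(u-K[0,2])/K[0,0]*d,-(v-K[1,2])/K[1,1]*d,-d])
    return np.array(z['eye'])+Rm(z['o'])@c
def wz(z,u,v,h):
    K=z['K'];c=np.array([(u-K[0,2])/K[0,0],-(v-K[1,2])/K[1,1],-1]);r=Rm(z['o'])@c;e=np.array(z['eye'])
    return e+r*(h-e[2])/r[2]
E
python3 - <<'E'
from h import *
s=read_state();print(s)
for n in ('top','side'):
    p,d,cp=snap(n,n+'0');print(n,cp)
E
```

```text
pics
{'t': 0.0, 'q': array([ 1.13258338e+00,  1.31187112e-01,  1.48924200e+00,  1.57693756e-05,
        1.52299792e+00, -8.53995236e-02]), 'dq': array([ 0.00022828,  0.00083021, -0.00112341,  0.00063645, -0.00103264,
        0.00040217]), 'joint_torque': array([ 4.35878583e-04, -5.59842288e+01, -4.91774547e+01,  7.67204957e-02,
        3.50455160e-02, -1.48109498e-04]), 'tool_pos': array([0.20706845, 0.56256485, 0.2285924 ]), 'orientation': array([ 2.57607275e+00,  1.79659986e+00, -2.50704470e-03]), 'force': array([ 1.59785963,  0.22092981, -0.26161272]), 'wrist_torque': array([ 0.03966079, -0.00054292, -0.01334326]), 'opening': 0.09287374880682911}
top {'K': array([[468.97560653,   0.        , 316.80111009],
       [  0.        , 468.97560653, 238.57722149],
       [  0.        ,   0.        ,   1.        ]]), 'eye': array([ 0.50063859, -0.06966211,  0.95743771]), 'orientation': array([ 0.09062498, -0.07499903, -1.54003771])}
side {'K': array([[580.8382086 ,   0.        , 321.9017001 ],
       [  0.        , 580.8382086 , 231.01575006],
       [  0.        ,   0.        ,   1.        ]]), 'eye': array([ 0.05630934, -0.86481155,  1.04750199]), 'orientation': array([ 0.74283873, -0.22687657, -0.57191922])}
```

View pics/top0.png

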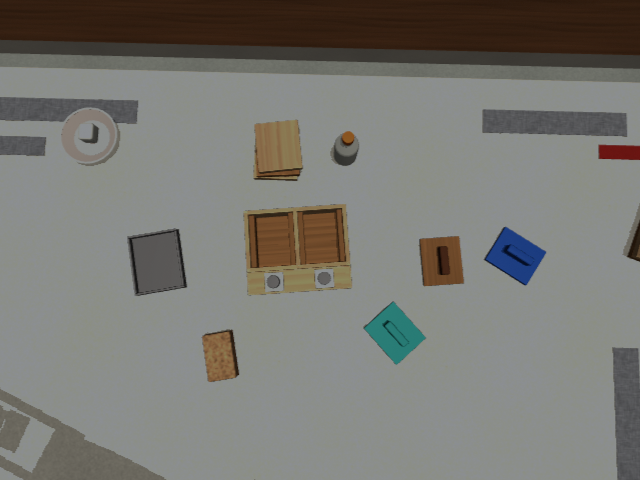

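View pics/side0.png

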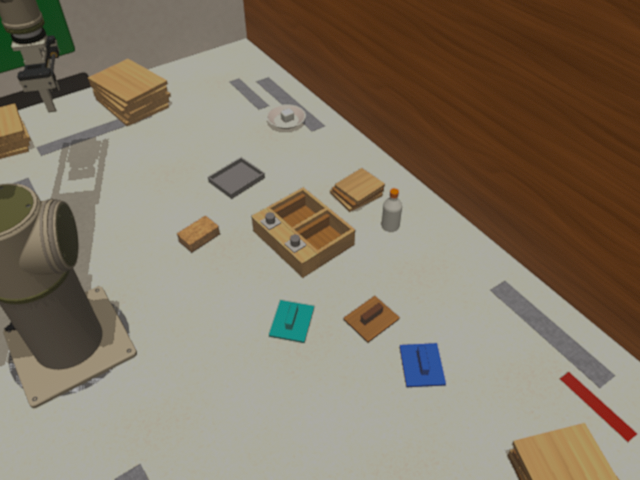

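The top view shows the box at about (298,248), with the left button at (273,281) and the right button at (325,278). The wooden lid is at (442,261). The turquoise and blue look-alikes are at (395,333) and (515,256). I'll enlarge it to measure.

Run:
```python
from h import *
z=load('top0');p=z['p']
cv2.imwrite('pics/c1.png',cv2.resize(p[195:305,235:360],None,fx=6,fy=5.4 if 0 else 5.4,interpolation=cv2.INTER_CUBIC) if 0 else cv2.resize(p[200:300,235:360],None,fx=6,fy=6,interpolation=cv2.INTER_CUBIC))
cv2.imwrite('pics/c2.png',cv2.resize(p[225:300,405:475],None,fx=8,fy=8,interpolation=cv2.INTER_CUBIC))
```

```text
(no output)
```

View pics/c1.png

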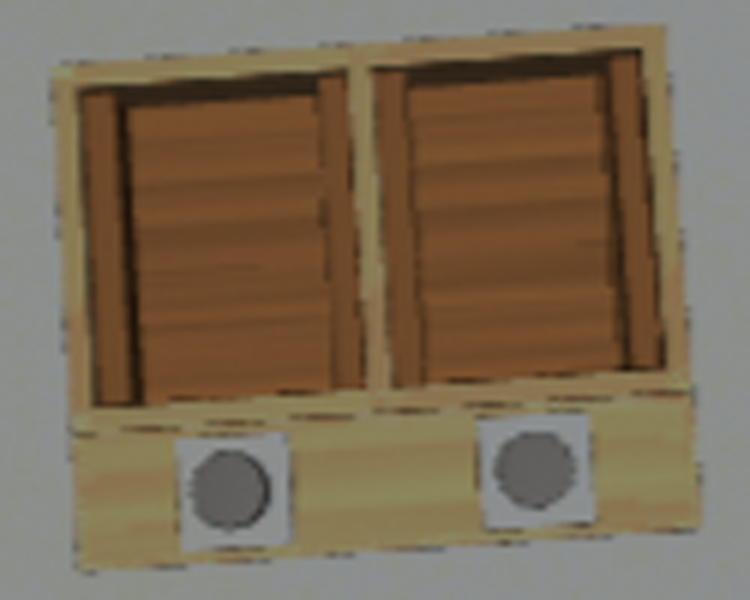

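View pics/c2.png

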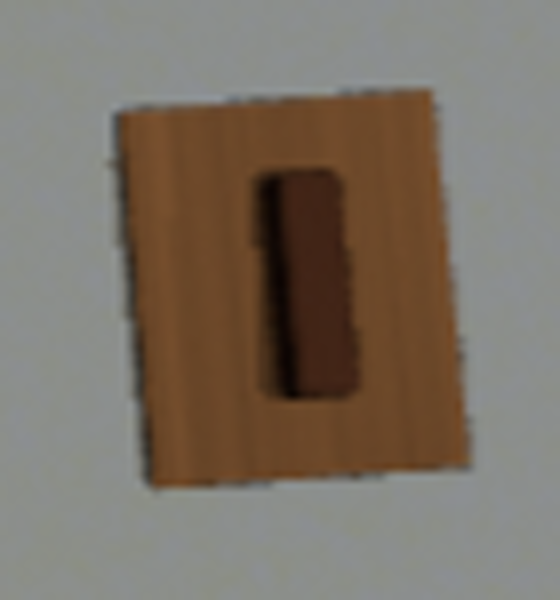

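Run:
```python
from h import *
z=load('top0')
f=lambda pts,o,s:[(o[0]+(x+.5)/s-.5,o[1]+(y+.5)/s-.5) for x,y in pts]
B=np.array([wz(z,u,v,.055) for u,v in f([(55,68),(664,27),(80,572),(699,527)],(235,200),6)])
M=np.array([[.06,.1],[.06,-.1],[-.104,.1],[-.104,-.1]])
def fit(M,W):
    mc=M.mean(0);wc=W.mean(0);a=M-mc;b=W-wc
    th=np.arctan2((a[:,0]*b[:,1]-a[:,1]*b[:,0]).sum(),(a*b).sum())
    Q=np.array([[np.cos(th),-np.sin(th)],[np.sin(th),np.cos(th)]]);t=wc-Q@mc
    print('t',t,'th',th,'res mm',1e3*((Q@M.T).T+t-W)); return Q,t
Q,t=fit(M,B[:,:2])
for n,m in dict(bl=(-.082,.048),br=(-.082,-.048),bayl=(0,.048),bayr=(0,-.048)).items(): print(n,Q@np.array(m)+t)
for u,v in f([(229,490),(536,470)],(235,200),6): print('btn',wz(z,u,v,.081), w(z,u,v))
L=np.array([wz(z,u,v,.01) for u,v in f([(118,112),(432,92),(468,467),(150,486)],(405,225),8)])
fit(np.array([[.048,.04],[.048,-.04],[-.048,-.04],[-.048,.04]]),L[:,:2])
L=np.array([wz(z,u,v,.034) for u,v in f([(281,172),(342,170),(359,393),(298,397)],(405,225),8)])
fit(np.array([[.028,.008],[.028,-.008],[-.028,-.008],[-.028,.008]]),L[:,:2])
u,v=f([(318,283)],(405,225),8)[0];print(w(z,u,v))
s=read_state();print(Rm(s['orientation']))
cp=camera_params('wrist');print(cp)
```

```text
t [ 0.59708149 -0.01939931] th 0.09685185248678398 res mm [[ 0.60859531  1.14638617]
 [ 0.88805923 -0.47646187]
 [-0.36439505  0.76706087]
 [-1.13225949 -1.43698518]]
bl [0.51082415 0.02044629]
br [ 0.5201074 -0.0751038]
bayl [0.59243986 0.02837574]
bayr [ 0.60172311 -0.06717436]
btn [0.51136982 0.02014631 0.081     ] [0.51131785 0.0197114  0.08524426]
btn [ 0.52036228 -0.07494845  0.081     ] [ 0.52040453 -0.07495977  0.0791229 ]
t [ 0.56372716 -0.31054563] th 0.09158239206474005 res mm [[ 0.69605549  0.18117256]
 [ 0.63139965 -0.10811662]
 [-0.5535994  -0.10064281]
 [-0.77385574  0.02758688]]
t [ 0.56371019 -0.31132346] th 0.07662353979323334 res mm [[ 0.27080128  0.51255799]
 [ 0.56724972 -0.44129289]
 [-0.51458834 -0.56032208]
 [-0.32346266  0.48905698]]
[ 0.56356554 -0.3106749   0.0346326 ]
[[ 3.45509349e-01  9.38415057e-01 -6.86008250e-04]
 [ 9.38413829e-01 -3.45510010e-01 -1.52241902e-03]
 [-1.66568365e-03 -1.17749625e-04 -9.99998606e-01]]
{'K': array([[371.64829954,   0.        , 321.48955828],
       [  0.        , 371.64829954, 239.83758347],
       [  0.        ,   0.        ,   1.        ]]), 'eye': array([0.12919768, 0.59211896, 0.38490697]), 'orientation': array([-0.26444993, -0.18186726,  1.20795426])}
```

```bash
python3 - <<'E'
import plant; print([n for n in dir(plant) if n[0]!='_'])
print(getattr(plant,'tips_ahead',None))
E
cat >> h.py <<'E'
def to(x,y,z,yaw):
    # yaw: desired angle of tool x in world
    s=read_state();M=Rm(s['orientation']);d=M.T@(np.array([x,y,z])-s['tool_pos'])
    a=np.arctan2(M[1,0],M[0,0]);t=-((yaw-a+np.pi)%(2*np.pi)-np.pi)
    print('t',round(s['t'],2),'pos',s['tool_pos'].round(4),'tilt',M[:,2].round(4),'yaw',round(a,4),'F',s['force'].round(2),'op',round(s['opening'],4),'q6',s['q'][5].round(2))
    print('shift cm',(d*100).round(2),'turn',round(t,4))
E
python3 -c "
from h import *
to(.511,.0203,.15,np.pi/2+.095)"
```

```text
['IKError', 'camera_params', 'close_job', 'read_camera', 'read_state', 'tips_ahead']
0.011
t 0.1 pos [0.2071 0.5626 0.2287] tilt [-7.0e-04 -1.5e-03 -1.0e+00] yaw 1.218 F [-0.82  0.14 -0.72] op 0.0928 q6 -0.09
shift cm [-40.38  47.26   7.93] turn -0.4478
```

Call:
play_rows --increments '[[[-2.9,3.4,0,-0.09],[-5.8,6.8,0,-0.18],[-8.7,10.2,0,-0.27],[-11.6,13.6,0,-0.36],[-14.5,17,0,-0.448]]]' --jaw 0 --squeeze 20

```text
t: 0.6
tool_pos: [0.3168, 0.3661, 0.2285]
orientation: [2.108, 2.329, -0.003]
force: [0.5, 0.6, 0.4]
opening: 0.0578
```

```bash
python3 -c "
from h import *
to(.511,.0203,.15,np.pi/2+.095)"
```

```text
t 0.6 pos [0.3168 0.3661 0.2285] tilt [-0.001  -0.0019 -1.    ] yaw 1.6701 F [0.55 0.6  0.43] op 0.0578 q6 -0.92
shift cm [-36.32  15.9    7.89] turn 0.0043
```

Call:
play_rows --increments '[[[-4.5,2,0,0.004],[-9,4,0,0.004],[-13.5,6,0,0.004],[-18,8,0,0.004],[-22,9.6,0,0.004]]]'

```text
t: 1.1
tool_pos: [0.4347, 0.1544, 0.2285]
orientation: [2.113, 2.324, -0.004]
force: [0.3, -0.9, 0.1]
opening: 0.0175
```

```bash
python3 -c "
from h import *
to(.511,.0203,.12,np.pi/2+.095)"
```

```text
t 1.1 pos [0.4347 0.1544 0.2285] tilt [-0.001  -0.0021 -1.    ] yaw 1.6656 F [ 0.33 -0.93  0.08] op 0.0175 q6 -1.43
shift cm [-14.05   6.34  10.87] turn -0.0002
```

Call:
play_rows --increments '[[[-4,1.8,2.5,0],[-8,3.6,5,0],[-11.5,5.2,7.5,0],[-13.2,6,9.5,0],[-14.05,6.34,10.9,0]]]'

```text
t: 1.6
tool_pos: [0.5105, 0.0186, 0.1176]
orientation: [-2.116, -2.321, 0.006]
force: [0.1, 0.0, 0.7]
opening: 0.0002
```

```bash
python3 -c "
from h import *
to(.511,.0203,.095,np.pi/2+.095)"
```

```text
t 1.6 pos [0.5105 0.0186 0.1176] tilt [-0.0036 -0.0022 -1.    ] yaw 1.6633 F [0.05 0.05 0.66] op 0.0002 q6 -1.72
shift cm [0.17 0.07 2.26] turn -0.0025
```

Call:
play_rows --increments '[[[0.15,0.05,0.8,0],[0.17,0.05,1.4,0],[0.17,0.05,1.9,0],[0.17,0.05,1.9,0]]]'

```text
t: 2.0
tool_pos: [0.5105, 0.0213, 0.0985]
orientation: [-2.114, -2.322, 0.006]
force: [0.4, 0.2, -0.1]
opening: 0.0004
```

```bash
python3 -c "
from h import *
to(.511,.0203,.094,np.pi/2+.095)
snap('wrist','w1')
snap('side','s1')
z=load('s1');cv2.imwrite('pics/s1c.png',cv2.resize(z['p'][150:300,220:400],None,fx=4,fy=4))
"
```

```text
t 2.0 pos [0.5105 0.0213 0.0985] tilt [-0.0037 -0.002  -1.    ] yaw 1.6647 F [ 0.39  0.23 -0.07] op 0.0004 q6 -1.72
shift cm [-0.1   0.04  0.45] turn -0.001
```

View pics/w1.png

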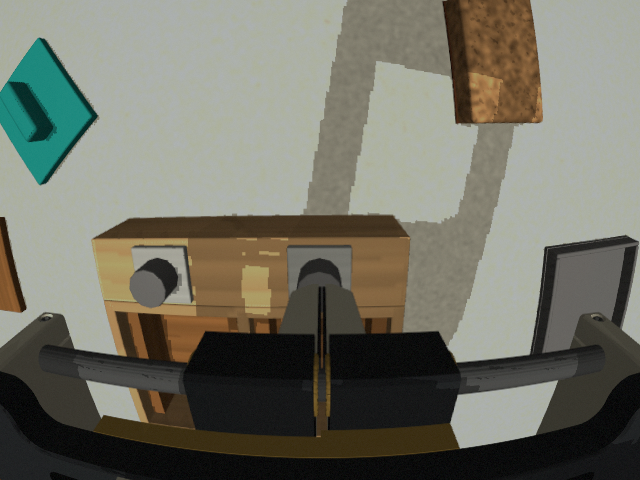

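View pics/s1c.png

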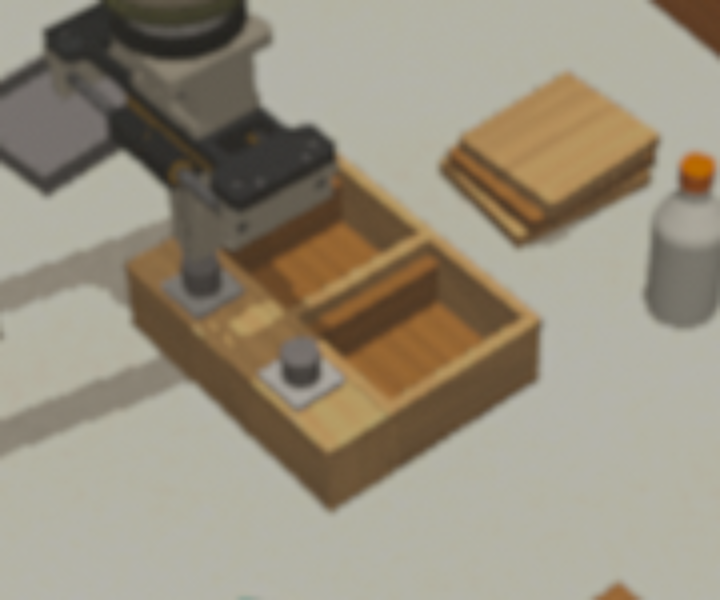

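Both views show the closed tips over the left button, with the tip at about (320,290) in the wrist view. Pressing gradually now.

Call:
play_rows --increments '[[[-0.05,0.05,0.2,0],[-0.08,0.05,0.4,0],[-0.08,0.05,0.55,0],[-0.08,0.05,0.65,0],[-0.08,0.05,0.7,0]]]'

```text
t: 2.6
tool_pos: [0.5115, 0.0202, 0.0922]
orientation: [-2.115, -2.322, 0.005]
force: [-0.9, 0.5, 0.9]
opening: 0.0005
```

Call:
play_rows --increments '[[[0,0,0.05,0],[0,0,0.1,0],[0,0,0.15,0],[0,0,0.2,0]]]'

```text
t: 3.0
tool_pos: [0.5115, 0.0202, 0.0904]
orientation: [-2.115, -2.322, 0.005]
force: [-3.0, 0.7, 4.9]
opening: 0.0002
```

Call:
play_rows --increments '[[[0,0,0.04,0],[0,0,0.08,0],[0,0,0.08,0]]]'

```text
t: 3.3
tool_pos: [0.5115, 0.0202, 0.0897]
orientation: [-2.115, -2.322, 0.005]
force: [-2.3, 0.1, 5.4]
opening: 0.0001
```

Call:
play_rows --increments '[[[0,0,0.04,0],[0,0,0.08,0],[0,0,0.08,0]]]'

```text
t: 3.6
tool_pos: [0.5115, 0.0202, 0.0891]
orientation: [-2.115, -2.322, 0.005]
force: [-3.6, 0.6, 5.9]
opening: 0.0003
```

Call:
play_rows --increments '[[[0,0,0.04,0],[0,0,0.08,0],[0,0,0.08,0]]]'

```text
t: 3.9
tool_pos: [0.5115, 0.0202, 0.0886]
orientation: [-2.115, -2.322, 0.005]
force: [-3.0, -0.0, 6.4]
opening: 0.0006
```

Call:
play_rows --increments '[[[0,0,0.04,0],[0,0,0.08,0],[0,0,0.12,0],[0,0,0.12,0]]]'

```text
t: 4.3
tool_pos: [0.5115, 0.0202, 0.0877]
orientation: [-2.115, -2.323, 0.006]
force: [-3.9, 0.8, 6.5]
opening: 0.0006
```

Call:
play_rows --increments '[[[0,0,0.04,0],[0,0,0.08,0],[0,0,0.12,0],[0,0,0.12,0]]]'

```text
t: 4.7
tool_pos: [0.5116, 0.0202, 0.0869]
orientation: [-2.115, -2.323, 0.005]
force: [-3.5, -0.0, 7.2]
opening: 0.0004
```

Call:
play_rows --increments '[[[0,0,0.04,0],[0,0,0.08,0],[0,0,0.12,0],[0,0,0.16,0]]]'

```text
t: 5.1
tool_pos: [0.5116, 0.0202, 0.0857]
orientation: [-2.115, -2.323, 0.006]
force: [-3.8, 0.3, 6.6]
opening: 0.0005
```

Call:
play_rows --increments '[[[0,0,0.05,0],[0,0,0.1,0],[0,0,0.15,0],[0,0,0.2,0]]]'

```text
t: 5.5
tool_pos: [0.5116, 0.0202, 0.0839]
orientation: [-2.115, -2.323, 0.006]
force: [-3.0, 0.8, 5.2]
opening: 0.0008
```

Past the peak and falling, so this is the sound catch. Carrying on to the click.

Call:
play_rows --increments '[[[0,0,0.05,0],[0,0,0.1,0],[0,0,0.15,0],[0,0,0.2,0]]]'

```text
t: 5.9
tool_pos: [0.5115, 0.0202, 0.0816]
orientation: [-2.115, -2.323, 0.006]
force: [0.4, -0.0, 0.5]
opening: 0.0007
```

Call:
play_rows --increments '[[[0,0,0.05,0],[0,0,0.1,0],[0,0,0.15,0],[0,0,0.15,0]]]'

```text
t: 6.3
tool_pos: [0.5114, 0.0202, 0.0799]
orientation: [-2.115, -2.323, 0.006]
force: [-0.9, -0.4, 0.3]
opening: 0.0007
```

Call:
play_rows --increments '[[[0,0,-1,0],[0,0,-2,0],[3,0,-3,0],[6,0,-3,0],[9,0,-3,0]]]'

```text
t: 6.8
tool_pos: [0.5041, 0.1108, 0.1117]
orientation: [2.115, 2.321, -0.002]
force: [0.3, -0.6, -0.3]
opening: 0.0006
```

```bash
python3 -c "
from h import *
to(.5202,-.075,.098,np.pi/2+.095)
snap('wrist','w2')
snap('side','s2')
z=load('s2');cv2.imwrite('pics/s2c.png',cv2.resize(z['p'][150:300,220:400],None,fx=4,fy=4))
"
```

```text
t 6.8 pos [0.5041 0.1108 0.1117] tilt [-1.0e-04 -1.9e-03 -1.0e+00] yaw 1.6636 F [ 0.34 -0.6  -0.3 ] op 0.0006 q6 -1.54
shift cm [-18.64  -0.11   1.41] turn -0.0022
```

View pics/s2c.png

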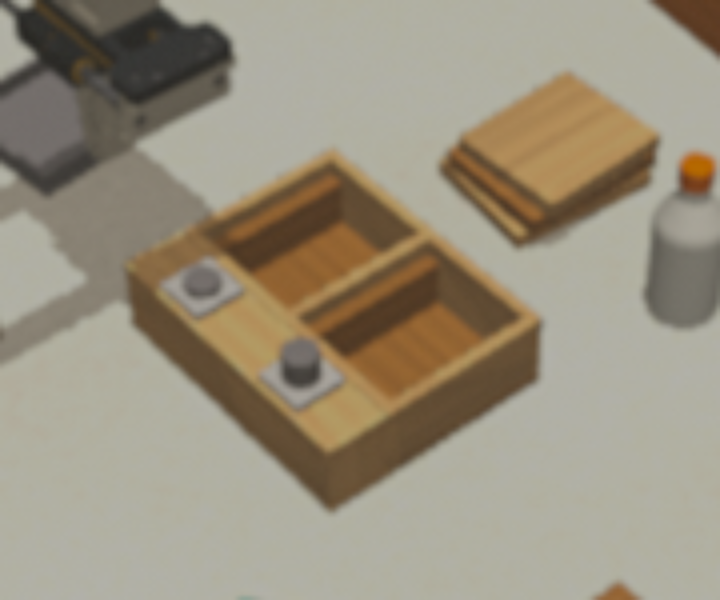

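View pics/w2.png

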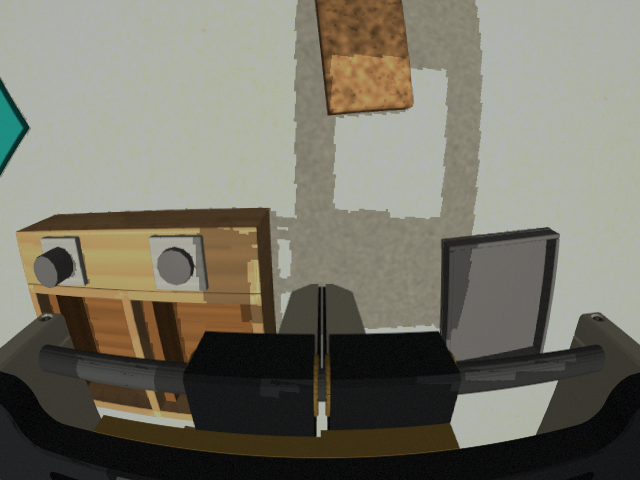

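The left button at (202,282) in the side crop has stayed in: it clicked. Moving to the right one.

Call:
play_rows --increments '[[[-4,0,-0.8,0],[-8,0,-0.8,0],[-12,0,-0.8,0],[-16,0,-0.8,0],[-18.6,-0.1,-0.5,0]]]'

```text
t: 7.4
tool_pos: [0.521, -0.0759, 0.118]
orientation: [2.112, 2.323, -0.002]
force: [-0.2, 0.8, -0.3]
opening: 0.0003
```

```bash
python3 -c "
from h import *
to(.5202,-.075,.095,np.pi/2+.095)
"
```

```text
t 7.4 pos [ 0.521  -0.0759  0.118 ] tilt [ 0.0011 -0.0024 -1.    ] yaw 1.6659 F [-0.17  0.82 -0.25] op 0.0003 q6 -1.91
shift cm [ 0.1  -0.07  2.3 ] turn 0.0001
```

Call:
play_rows --increments '[[[0.1,-0.07,0.8,0],[0.1,-0.07,1.5,0],[0.1,-0.07,2,0],[0.1,-0.07,2.3,0],[0.1,-0.07,2.5,0]]]'

```text
t: 7.9
tool_pos: [0.52, -0.074, 0.0925]
orientation: [2.11, 2.325, -0.002]
force: [0.6, -0.7, -0.5]
opening: 0.0003
```

Call:
play_rows --increments '[[[0,0,0.05,0],[0,0,0.08,0],[0,0,0.08,0]]]'

```text
t: 8.2
tool_pos: [0.5202, -0.0736, 0.0919]
orientation: [2.11, 2.325, -0.001]
force: [0.0, 0.2, 0.3]
opening: 0.0005
```

Call:
play_rows --increments '[[[-0.1,0,0,0],[-0.1,0,0.04,0],[-0.1,0,0.08,0],[-0.1,0,0.12,0]]]'

```text
t: 8.6
tool_pos: [0.5205, -0.0747, 0.091]
orientation: [2.11, 2.325, -0.001]
force: [-0.2, 1.5, 3.7]
opening: 0.0003
```

Call:
play_rows --increments '[[[0,0,0.03,0],[0,0,0.06,0],[0,0,0.06,0]]]'

```text
t: 8.9
tool_pos: [0.5205, -0.0747, 0.0906]
orientation: [2.11, 2.325, -0.001]
force: [-1.3, 1.3, 4.3]
opening: 0.0004
```

Call:
play_rows --increments '[[[0,0,0.03,0],[0,0,0.06,0],[0,0,0.06,0]]]'

```text
t: 9.2
tool_pos: [0.5206, -0.0747, 0.0903]
orientation: [2.11, 2.325, -0.001]
force: [-2.3, 1.5, 6.3]
opening: 0.0006
```

Call:
play_rows --increments '[[[0,0,0.03,0],[0,0,0.06,0],[0,0,0.06,0]]]'

```text
t: 9.5
tool_pos: [0.5206, -0.0747, 0.0901]
orientation: [2.11, 2.325, -0.001]
force: [-3.2, 2.2, 7.5]
opening: 0.0006
```

Call:
play_rows --increments '[[[0,0,0.03,0],[0,0,0.06,0],[0,0,0.08,0],[0,0,0.08,0]]]'

```text
t: 9.9
tool_pos: [0.5206, -0.0747, 0.0898]
orientation: [2.11, 2.325, -0.001]
force: [-3.6, 1.9, 8.7]
opening: 0.0007
```

Call:
play_rows --increments '[[[0,0,0.05,0],[0,0,0.08,0],[0,0,0.11,0],[0,0,0.11,0]]]'

```text
t: 10.3
tool_pos: [0.5206, -0.0747, 0.0894]
orientation: [2.11, 2.325, -0.001]
force: [-4.1, 2.6, 9.7]
opening: 0.0003
```

Call:
play_rows --increments '[[[0,0,0.05,0],[0,0,0.1,0],[0,0,0.13,0],[0,0,0.13,0]]]'

```text
t: 10.7
tool_pos: [0.5206, -0.0747, 0.089]
orientation: [2.11, 2.325, -0.001]
force: [-5.9, 1.4, 12.0]
opening: 0.0004
```

Call:
play_rows --increments '[[[0,0,0.11,0],[0,0,0.12,0],[0,0,0.12,0],[0,0,0.12,0],[0,0,0.12,0]]]'

```text
t: 11.2
tool_pos: [0.5207, -0.0747, 0.0888]
orientation: [2.109, 2.325, -0.001]
force: [-5.9, 1.4, 10.9]
opening: 0.0005
```

Call:
play_rows --increments '[[[0,0,0.11,0],[0,0,0.11,0],[0,0,0.11,0],[0,0,0.11,0],[0,0,0.11,0]]]'

```text
t: 11.7
tool_pos: [0.5206, -0.0747, 0.0887]
orientation: [2.109, 2.325, -0.001]
force: [-7.1, 2.0, 12.8]
opening: 0.0002
```

Call:
play_rows --increments '[[[0,0,0.12,0],[0,0,0.14,0],[0,0,0.15,0],[0,0,0.15,0],[0,0,0.15,0]]]'

```text
t: 12.2
tool_pos: [0.5206, -0.0747, 0.0883]
orientation: [2.109, 2.325, -0.001]
force: [-6.6, 3.3, 14.2]
opening: 0.0005
```

Call:
play_rows --increments '[[[0,0,0.12,0],[0,0,0.12,0],[0,0,0.12,0],[0,0,0.12,0],[0,0,0.12,0]]]'

```text
t: 12.7
tool_pos: [0.5206, -0.0747, 0.0883]
orientation: [2.109, 2.325, -0.002]
force: [-6.6, 2.5, 13.7]
opening: 0.0005
```

Over half a second at about 13–14 N gave no click, so the right catch is the stiff one. Releasing it and going to the lid.

Call:
play_rows --increments '[[[0,0,-0.5,0],[0,0,-1.5,0],[0,0,-3,0],[-3,0.5,-4,0],[-7,1,-4,0]]]' --jaw 5

```text
t: 13.2
tool_pos: [0.539, -0.1432, 0.1315]
orientation: [2.104, 2.326, 0.001]
force: [0.9, -0.8, -0.3]
opening: 0.0361
```

```bash
python3 -c "
from h import *
to(.5637,-.311,.12,np.pi/2+.088)
"
```

```text
t 13.2 pos [ 0.539  -0.1432  0.1315] tilt [ 0.0048 -0.0031 -1.    ] yaw 1.671 F [ 0.93 -0.83 -0.28] op 0.0361 q6 -2.02
shift cm [-16.94   0.77   1.21] turn 0.0122
```

Call:
play_rows --increments '[[[-4,0.2,0,0.01],[-8,0.4,0,0.012],[-12,0.6,0.3,0.012],[-15.5,0.7,0.7,0.012],[-16.9,0.77,1.2,0.012]]]'

```text
t: 13.7
tool_pos: [0.5637, -0.3141, 0.1211]
orientation: [2.119, 2.309, 0.001]
force: [0.1, -0.1, 0.3]
opening: 0.0503
```

```bash
python3 -c "
from h import *
to(.5637,-.311,.026,np.pi/2+.088)
snap('wrist','w3');snap('side','s3');snap('top','t3')
z=load('s3');cv2.imwrite('pics/s3c.png',cv2.resize(z['p'][150:380,220:450],None,fx=2.6,fy=2.6))
z=load('t3');cv2.imwrite('pics/t3c.png',cv2.resize(z['p'][200:300,240:360],None,fx=5,fy=5))
"
```

```text
t 13.7 pos [ 0.5637 -0.3141  0.1211] tilt [ 0.0058 -0.0047 -1.    ] yaw 1.6566 F [ 0.1  -0.08  0.34] op 0.0503 q6 -2.24
shift cm [ 0.36 -0.03  9.5 ] turn -0.0022
```

View pics/w3.png

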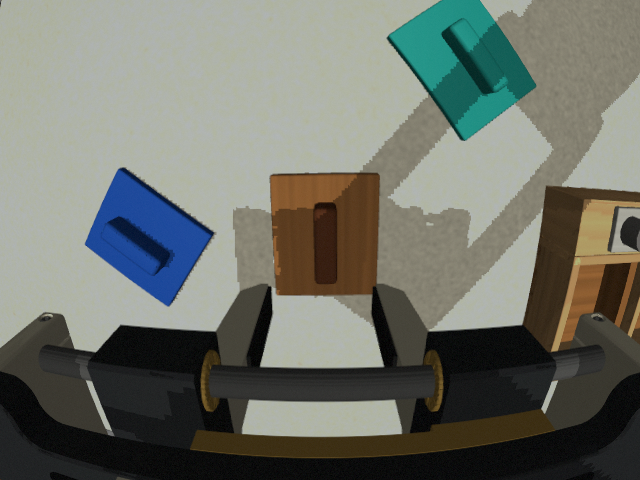

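View pics/s3c.png

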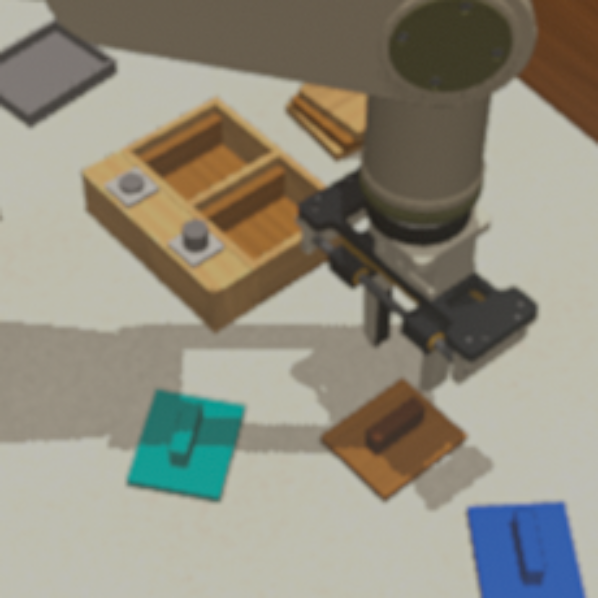

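Call:
play_rows --increments '[[[0.2,0,2.5,0],[0.33,-0.03,5,0],[0.33,-0.03,7,0],[0.33,-0.03,8.5,0],[0.33,-0.03,9.2,0]]]'

```text
t: 14.35
tool_pos: [0.5624, -0.3054, 0.0263]
orientation: [2.12, 2.316, 0.001]
force: [-0.4, 0.2, -0.7]
opening: 0.05
```

```bash
python3 -c "
from h import *
to(.5637,-.311,.0235,np.pi/2+.088)
"
```

```text
t 14.35 pos [ 0.5624 -0.3054  0.0263] tilt [ 1.9e-03 -5.0e-04 -1.0e+00] yaw 1.6591 F [-0.39  0.15 -0.74] op 0.05 q6 -2.24
shift cm [-0.57  0.08  0.28] turn 0.0003
```

Call:
play_rows --increments '[[[-0.4,0.08,0.1,0],[-0.57,0.08,0.25,0],[-0.57,0.08,0.25,0],[-0.57,0.08,0.25,0]]]'

```text
t: 14.75
tool_pos: [0.5643, -0.3116, 0.0248]
orientation: [2.119, 2.315, 0.002]
force: [-0.7, -0.9, 0.9]
opening: 0.05
```

```bash
python3 -c "
from h import *
to(.5637,-.311,.0235,np.pi/2+.088)
"
```

```text
t 14.75 pos [ 0.5643 -0.3116  0.0248] tilt [ 0.0032 -0.0013 -1.    ] yaw 1.6588 F [-0.68 -0.93  0.89] op 0.05 q6 -2.24
shift cm [ 0.06 -0.05  0.13] turn 0.0
```

Call:
play_rows --increments '[[[0.05,-0.04,0.12,0],[0.05,-0.04,0.12,0],[0.05,-0.04,0.12,0],[0.05,-0.04,0.12,0],[0.05,-0.04,0.12,0]]]' --jaw 0 --squeeze 30

```text
t: 15.25
tool_pos: [0.5639, -0.3112, 0.0237]
orientation: [2.119, 2.314, 0.002]
force: [-0.4, 0.7, 0.3]
opening: 0.0156
```

Call:
play_rows --increments '[[[0,0,0,0],[0,0,0,0],[0,0,-0.5,0],[0,0,-1.5,0],[0,0,-3,0]]]'

```text
t: 15.75
tool_pos: [0.5631, -0.3107, 0.0537]
orientation: [2.12, 2.316, 0.001]
force: [0.1, -0.4, -1.3]
opening: 0.0162
```

```bash
python3 -c "
from h import *
to(.5924,.0284,.16,np.pi/2+.097)
"
```

```text
t 15.75 pos [ 0.5631 -0.3107  0.0537] tilt [ 1.8e-03 -5.0e-04 -1.0e+00] yaw 1.6588 F [ 0.1  -0.39 -1.29] op 0.0162 q6 -2.24
shift cm [ 33.51   5.91 -10.64] turn -0.009
```

Call:
play_rows --increments '[[[0.5,0.1,-3,0],[2.5,0.5,-6,0],[5.5,1,-8,0],[9,1.6,-9,0],[13,2.3,-9,-0.005]]]'

```text
t: 16.25
tool_pos: [0.5763, -0.1793, 0.1484]
orientation: [2.112, 2.315, 0.005]
force: [0.4, -0.5, -0.6]
opening: 0.0161
```

```bash
python3 -c "
from h import *
to(.5924,.0284,.14,np.pi/2+.097)
"
```

```text
t 16.25 pos [ 0.5763 -0.1793  0.1484] tilt [ 0.0077 -0.0031 -1.    ] yaw 1.6626 F [ 0.43 -0.53 -0.65] op 0.0161 q6 -2.05
shift cm [20.54  3.5   0.78] turn -0.0052
```

Call:
play_rows --increments '[[[4,0.7,0,0],[8,1.4,0,0],[12,2.1,0,0],[16,2.7,0,-0.003],[19,3.2,0,-0.005]]]'

```text
t: 16.75
tool_pos: [0.591, 0.0153, 0.1498]
orientation: [2.104, 2.321, 0.007]
force: [1.0, 0.0, -1.2]
opening: 0.0159
```

Call:
play_rows --increments '[[[0.7,0.1,0,0],[1,0.1,0,0],[1,0.1,0,0]]]'

```text
t: 17.05
tool_pos: [0.5913, 0.0248, 0.1505]
orientation: [2.103, 2.32, 0.007]
force: [0.5, -0.0, -0.9]
opening: 0.0158
```

```bash
python3 -c "
from h import *
to(.5924,.0284,.09,np.pi/2+.097)
snap('wrist','w4');snap('side','s4');snap('top','t4')
z=load('s4');cv2.imwrite('pics/s4c.png',cv2.resize(z['p'][120:300,220:400],None,fx=3.3,fy=3.3))
z=load('t4');cv2.imwrite('pics/t4c.png',cv2.resize(z['p'][190:300,230:360],None,fx=5,fy=5))
"
```

```text
t 17.05 pos [0.5913 0.0248 0.1505] tilt [ 0.0106 -0.0032 -0.9999] yaw 1.6688 F [ 0.53 -0.01 -0.93] op 0.0158 q6 -1.71
shift cm [0.38 0.08 6.05] turn 0.001
```

View pics/w4.png

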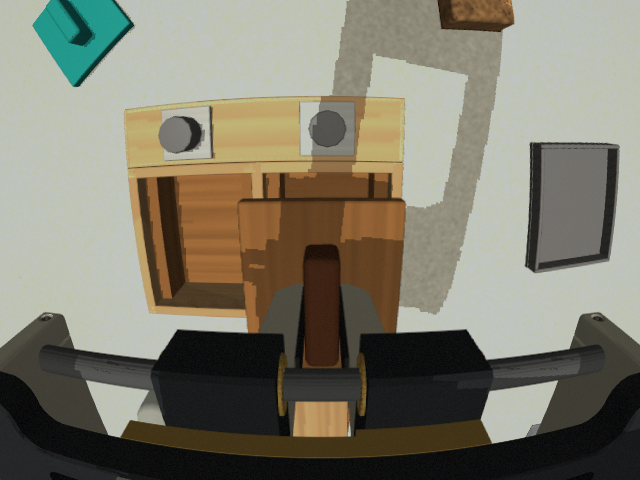

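View pics/s4c.png

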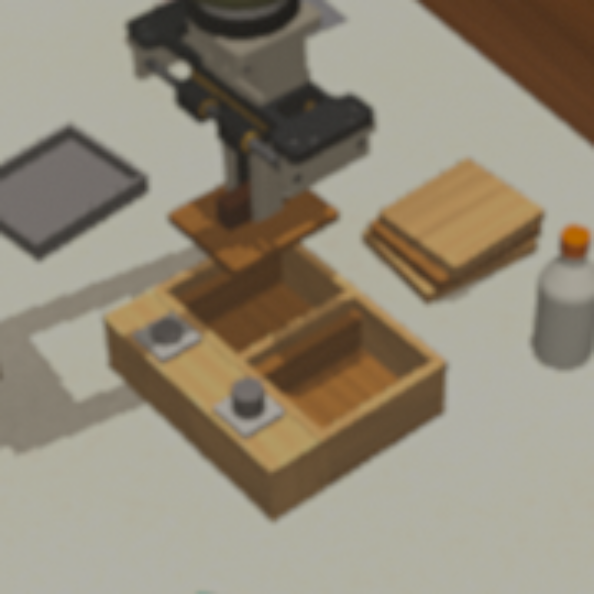

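View pics/t4c.png

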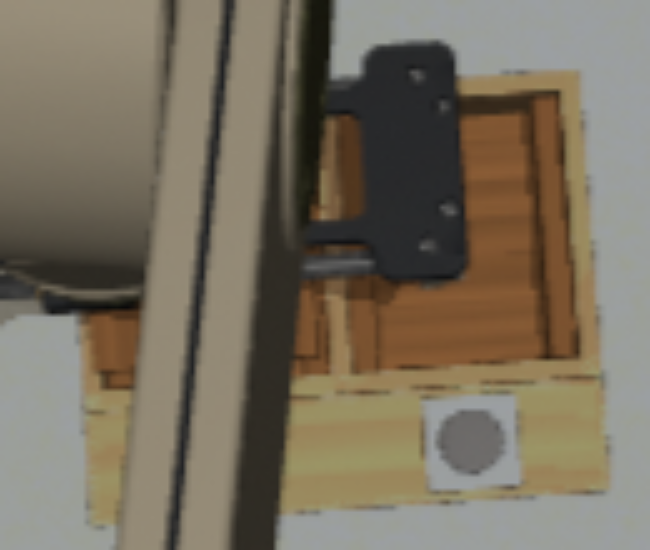

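Call:
play_rows --increments '[[[0.2,0.05,1.5,0],[0.33,0.08,3,0],[0.36,0.08,4.3,0],[0.36,0.08,5.3,0],[0.36,0.08,6,0]]]'

```text
t: 17.7
tool_pos: [0.5911, 0.0274, 0.0878]
orientation: [2.107, 2.32, 0.004]
force: [-0.1, 0.5, -0.6]
opening: 0.0159
```

Call:
play_rows --increments '[[[0,0,0.1,0],[0,0,0.1,0]]]'

```text
t: 17.9
tool_pos: [0.5908, 0.0274, 0.0863]
orientation: [2.107, 2.321, 0.003]
force: [0.3, 0.6, -1.1]
opening: 0.0158
```

```bash
python3 -c "
from h import *
to(.5924,.0284,.0647,np.pi/2+.097)
snap('wrist','w5');snap('side','s5')
z=load('s5');cv2.imwrite('pics/s5c.png',cv2.resize(z['p'][150:290,230:370],None,fx=4.2,fy=4.2))
z=load('w5');cv2.imwrite('pics/w5c.png',cv2.resize(z['p'][80:330,100:430],None,fx=2.4,fy=2.4,interpolation=cv2.INTER_CUBIC))
"
```

```text
t 17.9 pos [0.5908 0.0274 0.0863] tilt [ 0.0064 -0.003  -1.    ] yaw 1.6672 F [ 0.34  0.61 -1.14] op 0.0158 q6 -1.7
shift cm [0.09 0.15 2.16] turn -0.0006
```

View pics/w5c.png

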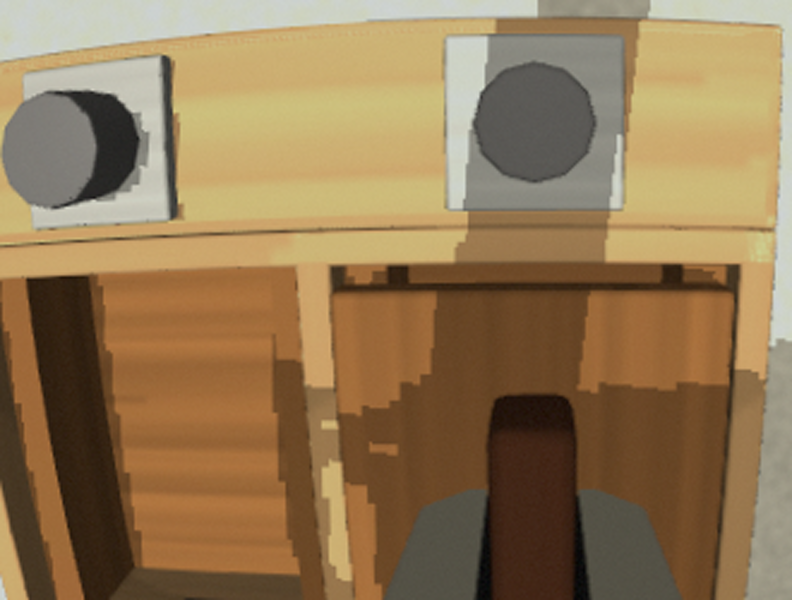

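View pics/s5c.png

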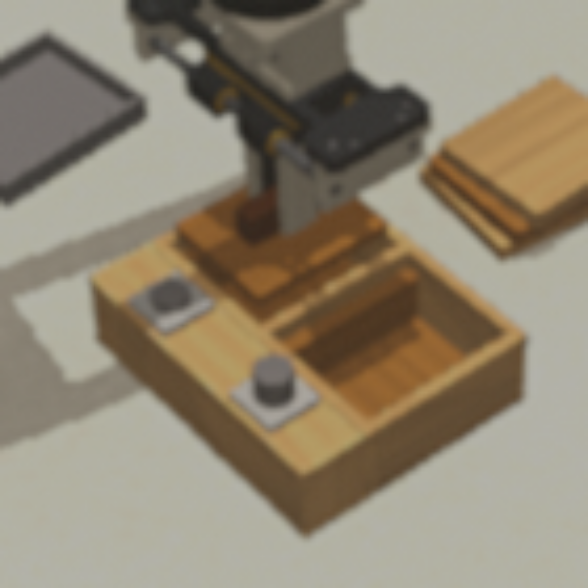

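```bash
python3 -c "
from h import *
z=load('w5');K=z['K'];Q=Rm(z['o']);e=z['eye']
def fw(x,y,h):
    u=100+(x+.5)/2.4-.5;v=80+(y+.5)/2.4-.5
    a=u-K[0,2];b=-(v-K[1,2]);r=np.hypot(a,b);t=r/K[0,0]
    d=Q@np.array([a/r*np.sin(t),b/r*np.sin(t),-np.cos(t)]);return e+d*(h-e[2])/d[2]
c,s=np.cos(.097),np.sin(.097)
B=np.array([[c,s],[-s,c]])
def rel(p): return (B@(p[:2]-[.5924,.0284])*1e3).round(1)
print('lid',rel(fw(333,290,.0726)),rel(fw(733,290,.0726)))
print('open',rel(fw(331,264,.055)),rel(fw(740,265,.055)))
print('btn',fw(535,121,.067))
"
```

```text
lid [-51.3 -39.6] [-51.3  39. ]
open [-53.5 -43.9] [-53.3  44.3]
btn [0.50929514 0.02044282 0.067     ]
```

Call:
play_rows --increments '[[[0.08,0.17,0.1,0],[0.08,0.2,0.3,0],[0.08,0.22,0.5,0],[0.08,0.22,0.5,0]]]'

```text
t: 18.4
tool_pos: [0.5935, 0.0284, 0.082]
orientation: [2.107, 2.32, 0.005]
force: [-0.1, -0.5, -1.2]
opening: 0.0158
```

```bash
python3 -c "
from h import *
to(.5924,.0284,.0647,np.pi/2+.097)
"
```

```text
t 18.4 pos [0.5935 0.0284 0.082 ] tilt [ 0.0077 -0.003  -1.    ] yaw 1.6672 F [-0.13 -0.49 -1.23] op 0.0158 q6 -1.7
shift cm [ 0.02 -0.13  1.73] turn -0.0006
```

Call:
play_rows --increments '[[[0,-0.06,0.3,0],[0,-0.08,0.6,0],[0,-0.08,0.9,0],[0,-0.08,1.2,0]]]'

```text
t: 18.8
tool_pos: [0.5927, 0.0283, 0.0696]
orientation: [2.107, 2.32, 0.004]
force: [-0.2, 0.4, -2.0]
opening: 0.0159
```

```bash
python3 -c "
from h import *
to(.5927,.0284,.0647,np.pi/2+.097)
"
```

```text
t 18.8 pos [0.5927 0.0283 0.0696] tilt [ 0.0074 -0.003  -1.    ] yaw 1.6673 F [-0.22  0.36 -2.01] op 0.0159 q6 -1.7
shift cm [ 0.01 -0.    0.49] turn -0.0005
```

Call:
play_rows --increments '[[[0,0,0.15,0],[0,0,0.3,0],[0,0,0.42,0],[0,0,0.48,0],[0,0,0.5,0]]]'

```text
t: 19.3
tool_pos: [0.5928, 0.0283, 0.0648]
orientation: [2.107, 2.32, 0.004]
force: [-0.5, -0.6, 0.8]
opening: 0.016
```

```bash
python3 -c "
from h import *
to(.5927,.0284,.0647,np.pi/2+.097)
"
```

```text
t 19.3 pos [0.5928 0.0283 0.0648] tilt [ 0.0075 -0.003  -1.    ] yaw 1.6672 F [-0.47 -0.58  0.84] op 0.016 q6 -1.7
shift cm [ 0.01 -0.01  0.01] turn -0.0006
```

Call:
play_rows --increments '[[[0,0,0.05,0],[0,0,0.08,0],[0,0,0.08,0]]]'

```text
t: 19.6
tool_pos: [0.5929, 0.0283, 0.0647]
orientation: [2.106, 2.32, 0.005]
force: [-3.0, -0.0, 5.5]
opening: 0.0157
```

Call:
play_rows --increments '[[[0,0,0,0],[0,0,0,0],[0,0,0,0],[0,0,0,0]]]' --jaw 3.5

```text
t: 20.0
tool_pos: [0.5929, 0.0282, 0.0646]
orientation: [2.107, 2.32, 0.005]
force: [0.4, -0.5, 0.2]
opening: 0.0345
```

Call:
play_rows --increments '[[[0,0,-1,0],[0,0,-3,0],[0,0,-6,0],[0,0,-9,0],[0,0,-12,0]]]'

```text
t: 20.5
tool_pos: [0.5919, 0.0286, 0.1865]
orientation: [2.106, 2.32, 0.005]
force: [-0.0, 0.4, -0.1]
opening: 0.0351
```

Call:
play_rows --increments '[[[4,-1,0,0],[8,-2,0,0],[12,-3,0,0],[16,-4,0,0],[20,-5,0,0]]]'

```text
t: 21.0
tool_pos: [0.5224, 0.2243, 0.1864]
orientation: [2.106, 2.319, 0.007]
force: [1.1, -0.0, -0.1]
opening: 0.0354
```

Call:
play_rows --increments '[[[4,-1,0,0],[8,-2,0,0],[10,-3,0,0],[10,-3,0,0]]]'

```text
t: 21.4
tool_pos: [0.4813, 0.3237, 0.1865]
orientation: [2.102, 2.324, 0.008]
force: [0.6, -0.3, 0.3]
opening: 0.0346
```

```bash
python3 -c "
from h import *
snap('wrist','w6');snap('side','s6');snap('top','t6')
z=load('s6');cv2.imwrite('pics/s6c.png',cv2.resize(z['p'][150:290,230:370],None,fx=4.2,fy=4.2))
z=load('t6');cv2.imwrite('pics/t6c.png',cv2.resize(z['p'][200:300,235:360],None,fx=6,fy=6,interpolation=cv2.INTER_CUBIC))
for u,v in [(255,225),(255,255),(289,222),(289,255),(262,250),(284,230)]: print((u,v),w(z,u,v).round(4))
"
```

```text
(255, 225) [0.6197 0.0619 0.0532]
(255, 255) [0.5615 0.06   0.0489]
(289, 222) [ 0.6277 -0.004   0.0518]
(289, 255) [ 0.5632 -0.0064  0.0521]
(262, 250) [0.5715 0.0464 0.0513]
(284, 230) [0.6117 0.0052 0.0513]
```

View pics/t6c.png

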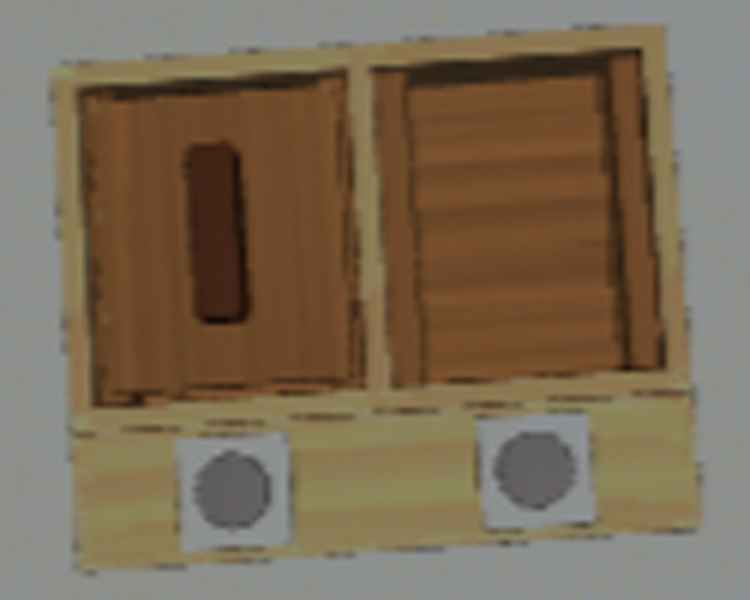

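View pics/s6.png

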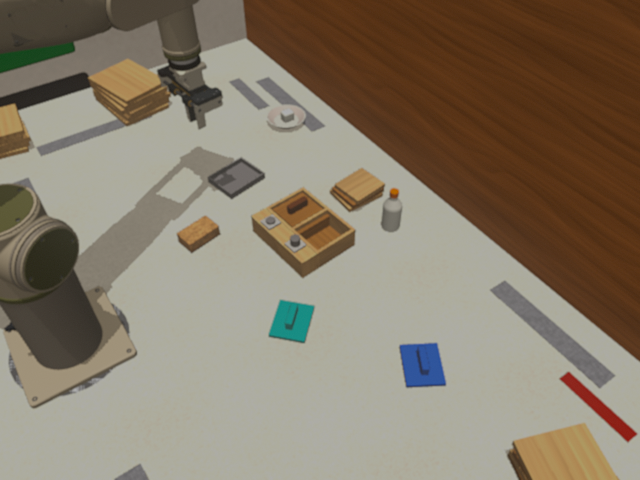

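View pics/s6c.png

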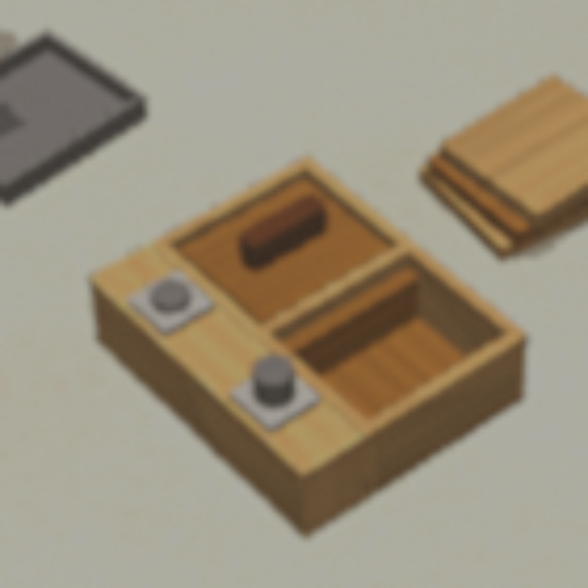

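The lid lies flat in the left bay, with its top at about 51 mm (the expected height) and a dark gap on all sides. The left button is in at (170,295) and the right one is out at (273,380) in the side crop. The boards, glue bottle and sanding block are where they were, and the gripper is well clear.

```bash
python3 -c "
from plant import *
print(read_state()['t'],close_job())"
```

```text
the job is handed in; nothing more can be done
21.55 None
```

I tested both catches in the order asked and fitted the lid into the left bay. The job was handed in at 21.6 s, with no verdict reported.

- **Left catch (sound):** The resistance peaked at about 7 N near 5 mm of travel, then fell to nothing. The button ran in and stayed in.
- **Right catch (too stiff):** The force kept rising to about 14 N at under 4 mm of travel. I held 12–14 N for well over half a second with no click, then released it and the button sprang back out. The highest vertical force I read was 14.2 N, with up to about 7 N of sideways force alongside. Forces were only read at the end of each move, so nothing in between was checked.
- **Lid:** I gripped the wooden lid by its bar, lowered it into the left bay, pressed it lightly home (about 6 N) and released it.

**Last checks:** Depth readings on the lid's top were mostly 51–53 mm, where 51 mm is home. One reading near the front left edge was 48.9 mm, within what I took to be depth noise. In the pictures the lid lies flat with a gap all round, the left button is in and the right one is out. The boards, glue bottle and sanding block look unmoved, and the gripper is well clear.

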